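Dock the milk thermometer stick for charging

TASK

Put the cordless milk thermometer stick back on its charger: take it off the ribbed trivet, lay it in the V-groove of the wooden dock with its thin black nose pointing towards the metal hood, then push it gently along the groove into the hood until the nose is fully home against the contact plate hidden inside. Do not ram the plate or drop the stick, let go of the stick when it is home, and leave the other things on the table where they are.

Things in the scene. Friction and masses are not known exactly. Their poses are not given: they have to be found in the camera images.
- stick: thermometer stick: round steel rod, 150 mm long, 60 to 125 g. Origin on its axis at mid-length; x runs along the axis to the nose. Barrel 20 mm in diameter from x = -75 to +50 mm, tapering to 12 mm at +60, then a black plastic nose of 12 mm to +75. Starts lying level in a channel of the trivet, its axis 19 mm above the table
- nose_tip (a point): centre of the stick's nose end face (x = +75 mm on the stick's axis). It is home against the contact plate: a fixed, rigid but delicate brass end stop square across the groove, hidden in the hood, its face 40 to 75 mm behind the hood's mouth, differently each time; it is not measured and can only be found by feel. The nose must not press it with more than 20 N
- tail_end (a point): centre of the stick's flat tail face, 20 mm across (x = -75 mm on the stick's axis): the face to push on
- trivet: fixed square ribbed silicone trivet, 160 x 160 mm: slab 6 mm thick, parallel ribs along its x, 4 mm wide, 12 mm apart, tops 10 mm above the table. Origin: centre of its underside. The stick lies along x in the middle channel (y = 0)
- dock: fixed wooden dock, 260 mm long (x), 60 mm wide (y). Origin: centre of its underside; x points along the groove towards the hood's closed end. Base block 25 mm high; on it two strips sloping 35 degrees form the V-groove along y = 0, from x = -130 mm on into the hood, open at the tail end. The hood covers x = 35 to 125 mm
- groove_mid (a point): on the axis of a seated stick (37.2 mm above the table), dock x = -50 mm: put the stick's middle here and the nose is 10 mm short of the hood. Axes as the dock's. V: lowest line 25 mm, lips 30 mm above the table and 7.5 mm either side of the middle; beyond 11 mm either side only the flat base top at 25 mm, so fingers fit beside a seated stick
- hood_mouth (a point): centre of the aluminium hood's open mouth, on the axis of a seated stick (37.2 mm above the table), dock x = 35 mm. Axes as the dock's. Hood 54 mm wide, top 57 mm above the table, a cap to 67 mm; opening 42 mm wide, up to 51 mm. Inside, 20 mm behind the mouth, a sprung ball presses on the barrel from above: a light drag of up to about 4 N, not the end
- moka_pot: eight-sided aluminium stovetop moka pot, 92 mm wide and 176 mm high with a black handle along its x; loose bystander. Origin: centre of its underside
- cup_a: white espresso cup, 62 mm across, 55 mm high, handle at its +y; loose bystander. Origin: centre of its underside
- cup_b: another like it
- egg_holder: wooden egg holder, a block 75 x 200 x 22 mm with three round hollows; loose bystander. Origin: centre of its underside
- sugar_jar: glass sugar jar, 68 mm across, 100 mm high; loose bystander. Origin: centre of its underside
- spoon: coffee spoon with a wooden handle, 130 mm long along its x; loose bystander lying on the table
There are look-alikes about, which are no part of the job. Of the things like the stick, leave any that is red; of the rest the smaller one is meant.

How it is judged (in metres and radians):
On the way, in this order (a step that is already met when the one before it is completed fails the run):
1. the stick lies in the groove, nose towards the hood, the nose not yet past the ball (angle between the x axis of stick and the x axis of dock, either way round below 0.05 rad and y of nose_tip in the frame of dock between -0.003 and 0.003 m and z of nose_tip in the frame of dock between 0.0342 and 0.0402 m and y of tail_end in the frame of dock between -0.003 and 0.003 m and z of tail_end in the frame of dock between 0.0342 and 0.0402 m and x of nose_tip in the frame of dock between -0.07 and 0.045 m and x of tail_end in the frame of dock below -0.1 m), for 0.1 s.
2. the nose touches the contact plate (gap under 2 mm) (x of nose_tip in the frame of contact_plate above -0.002 m), for 0.1 s.
At the end, for the whole second after the job is handed in: the stick lies in the groove nose first, its tail outside the hood (each end within 3 mm of the seated axis, sideways and in height, and within 0.05 rad of the groove's direction), its nose end face less than 2 mm from the contact plate, and is at rest (below 10 mm/s) (angle between the x axis of stick and the x axis of dock, either way round below 0.05 rad and y of nose_tip in the frame of dock between -0.003 and 0.003 m and z of nose_tip in the frame of dock between 0.0342 and 0.0402 m and y of tail_end in the frame of dock between -0.003 and 0.003 m and z of tail_end in the frame of dock between 0.0342 and 0.0402 m and x of nose_tip in the frame of contact_plate above -0.002 m and x of tail_end in the frame of dock below 0 m and linear speed of stick below 0.01 m/s); the robot touches nothing.
It fails at once if the nose presses on the contact plate with more than 20 N (contact force between stick and contact_plate above 20 N).
It fails at once if the stick is slammed or forced onto the dock with more than 40 N (contact force between stick and dock above 40 N).
It fails at once if another thing on the table is moved more than 20 mm (distance of any of moka_pot, cup_a, cup_b, egg_holder, sugar_jar, spoon from where it was at the start of the episode above 0.02 m).
It fails at once if a bystander is tipped (angle between any of moka_pot, cup_a, cup_b, egg_holder, sugar_jar's own z axis and vertical above 0.35 rad).
It also fails if it takes over 51 s, if anything falls off the work surface, if the arm or the gripper's body presses on something with over 40 N, if the wrist force passes 120 N, or if a joint passes its speed limit or range.

ROBOT

A 7-joint arm with a two-finger parallel gripper is mounted at the origin on the work surface. World frame = base frame: x ahead of the robot, y to its left, z up, the work surface at z = 0. Lengths are in m, angles in degrees, forces in N, time in s.
With the tool pointing down it reaches from about 0.425 to 0.875 m from the base axis. Payload 4.7 kg.
Tool frame: the origin (TCP) lies between the finger pads; the fingertips stand 22 mm ahead of it and the grasp point (between the pads) lies 3 mm ahead of it; z points along the fingers, y is the line along which they close (so a half turn about z gives the same grasp; the last joint's range is limited). The gripper opens to 87 mm and grips with 3 to 60 N. Pads are 19 mm wide; open, the fingers measure 117 mm over their backs; the gripper's body (75 mm by 190 mm) begins 51 mm behind the grasp point.
Start: joints at [66.755, 18.392, -4.016, 83.108, 1.295, 78.541, -3.26], TCP at [0.265, -0.594, 0.245] pointing down, gripper open.
Joint ranges: [-163.93, 163.93], [-17.29, 119.83], [-79.2, 71.16], [3.27, 140.29], [-89.18, 269.18], [5.43, 117.66], [-154.24, 154.24]. Speed limits (degrees/s): [147.25, 147.25, 180, 180, 180, 180, 180].

INTERFACE

Orientations are given as [roll, pitch, yaw] about the fixed x, y, z axes, in that order (R = Rz(yaw) Ry(pitch) Rx(roll)).
In Python, from cell import env gives the robot as it stands.
- The arm moves only by the tool drive_tool, never from a script. Its argument "moves" is a list of rows, each a list of 3 entries, a list of its own where there are three numbers: the shift along the tool's x, y, z in mm, then the turn, a rotation vector about the tool's x, y, z in rad, then the closure, from 0 (fully open) to 1 (shut). In form: [[[x, y, z], [wx, wy, wz], jaw], ...]. A call has 1 to 12 rows; each row shifts and turns the commanded pose from where the row before left it, along the tool's axes as they then stand; what a row does not reach is not made up. A row lasts 1/12 s, in which the tool goes at most 41.7 mm and 7.16 degrees, less where a joint would pass 70% of its speed; a pose out of reach is approached as far as the arm can. A call with a gripper value outside its range is refused whole. The fingers move at their own pace and stop on an object; "newtons" is the grip in N (left out, the last holds). Time passes only in rows, so rows that do not move let the fingers close. It gives the time, the measured TCP pose, the force, the opening and the grip force at its end, in the units of the state.
- env.get_obs(): the state, without advancing time (a new reading comes with each control period).
- env.read_camera(name): name is "scene" or "top" or "wrist"; returns (picture, depth): 420x560x3 uint8, blue, green, red; 420x560 float32, m along the optical axis (not along the pixel's ray), 0 where there is no reading.
- env.get_calibration(name): a dict with "fx", "fy", "cx", "cy" (pixels), "T" (4x4, takes a point from camera to world coordinates). Camera axes: x right, y down, z forward; pixel columns grow to the right and rows downward; lengths in m; the calibration is good to about 2 mm. A picture is of the moment at which its call begins: read the wrist's pose just before it. get_calibration takes no time and is no camera call; for the wrist camera it gives the pose at the moment of the call.
- env.sign_off(): hands the job in; it is judged then, once.
The state is a dict: "time_s": time; "qpos": joint angles; "joint_velocities": joint speeds; "effort": joint torques, N m; "tool_pos": TCP position; "tool_rot": TCP orientation; "force": force on the tool from outside, world axes, zero at the start; "wrist_torque": the same for the moment, N m; "grip_width": finger opening in m; "grasp_force": force on a finger pad.
Only numpy, scipy, OpenCV 4.12 (cv2) and the standard library are available. Lean on these libraries where they do the work, as an engineer would, in place of code of your own. Each camera call takes 0.05 s, during which the arm holds its last target. There are 200 camera calls.

## Working session

There is one attempt and no reset: what is moved stays moved. The work goes in short steps, Python scripts to look and compute and a tool call to move; the robot and the scene stay as the last step left them, time stands still between calls to the robot, and variables do not carry over. Pictures are saved under pics/ and viewed, at most 10 in all, crops included, and the job is handed in when it is done.

Besides the shell and the picture viewer there is one more tool, called after "Emit:" by a JSON object that holds its "method" and its "body", one argument or row to a line. drive_tool: Moves the arm, as the interface text tells. Its arguments: {"type":"object","properties":{"moves":{"type":"array"},"newtons":{"type":"number"}},"required":["moves"]}

```bash
mkdir -p pics; ls
cat > h.py <<'E'
from cell import env
import numpy as np, cv2
def cal(n):
    c=env.get_calibration(n); return c, np.array(c["T"])
def px2w(n,u,v,d):
    c,T=cal(n); return (T@[ (u-c["cx"])/c["fx"]*d,(v-c["cy"])/c["fy"]*d,d,1])[:3]
def ray_z(n,u,v,z,ct=None):
    c,T=ct or cal(n); r=T[:3,:3]@[(u-c["cx"])/c["fx"],(v-c["cy"])/c["fy"],1]; o=T[:3,3]
    return o+r*(z-o[2])/r[2]
E
python3 - <<'E'
from h import *
o=env.get_obs();print(o)
for n in("scene","top"):
    p,d=env.read_camera(n);cv2.imwrite(f"pics/{n}1.png",p);np.save(f"{n}1.npy",d);print(env.get_calibration(n))
E
```

```text
pics
{'time_s': 0.0, 'qpos': array([66.75435896, 18.43872867, -4.01564564, 83.17561854,  1.29635234,
       78.53948898, -3.26051042]), 'joint_velocities': array([-0.01571385,  0.01409541,  0.0240816 , -0.00401526,  0.00331782,
        0.02426009, -0.08238519]), 'effort': array([ 7.91195343e-04, -4.91285741e+01, -4.03295355e-01, -3.12532461e+01,
       -6.39463635e-02,  4.37443075e-02,  1.87061119e-04]), 'tool_pos': array([ 0.26467486, -0.59311437,  0.24345896]), 'tool_rot': array([-1.79891482e+02,  7.01922828e-03,  2.40552810e+01]), 'force': array([-0.24913818, -0.16736749,  0.06395355]), 'wrist_torque': array([-0.01276129, -0.01088104, -0.02530535]), 'grasp_force': 0.0, 'grip_width': 0.08686756910918891}
{'fx': 438.6942133485161, 'fy': 438.6942133485161, 'cx': 281.1619311007422, 'cy': 203.93990310391573, 'T': array([[ 0.51159318,  0.4857434 , -0.70874944,  1.33782213],
       [ 0.85907514, -0.30471401,  0.41126546, -0.54673194],
       [-0.0161964 , -0.81926963, -0.57317969,  0.75121486],
       [ 0.        ,  0.        ,  0.        ,  1.        ]])}
{'fx': 423.0716952951412, 'fy': 423.0716952951412, 'cx': 279.81769745998986, 'cy': 213.01052255744528, 'T': array([[-0.00343921, -0.99503005,  0.09951569,  0.39102532],
       [-0.99983753,  0.00166071, -0.01794894, -0.04408083],
       [ 0.01769447, -0.09956125, -0.99487409,  1.23037958],
       [ 0.        ,  0.        ,  0.        ,  1.        ]])}
```

View pics/top1.png

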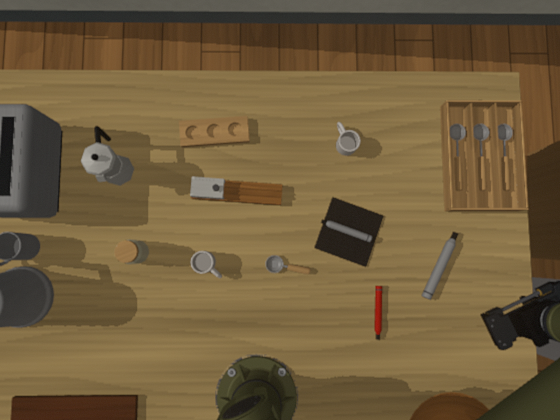

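View pics/scene1.png

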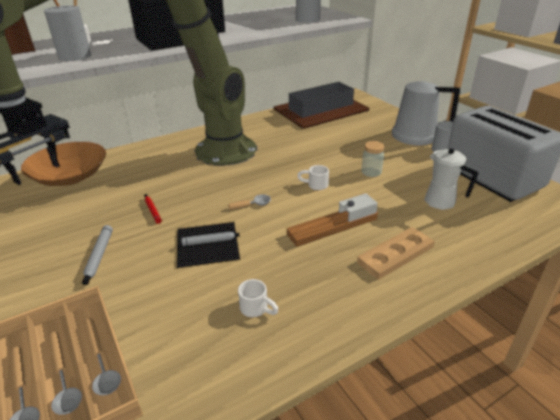

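Top view: the candidates are the grey stick on the trivet (348,231), a larger grey stick (440,265) and a red one (379,312). I choose the trivet one. The dock runs from about (283,193) to the hood at (205,188). Next I'll check the choice in an enlarged crop.

Run:
```python
from h import *
p=cv2.imread("pics/top1.png");c=cv2.resize(p[165:275,185:385],None,fx=4,fy=4,interpolation=cv2.INTER_CUBIC)
cv2.imwrite("pics/c1.png",cv2.convertScaleAbs(c,alpha=1.8))
p=cv2.imread("pics/scene1.png");c=cv2.resize(p[180:275,170:385],None,fx=3.7,fy=3.7,interpolation=cv2.INTER_CUBIC)
cv2.imwrite("pics/c2.png",cv2.convertScaleAbs(c,alpha=1.4))
```

```text
(no output)
```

View pics/c1.png

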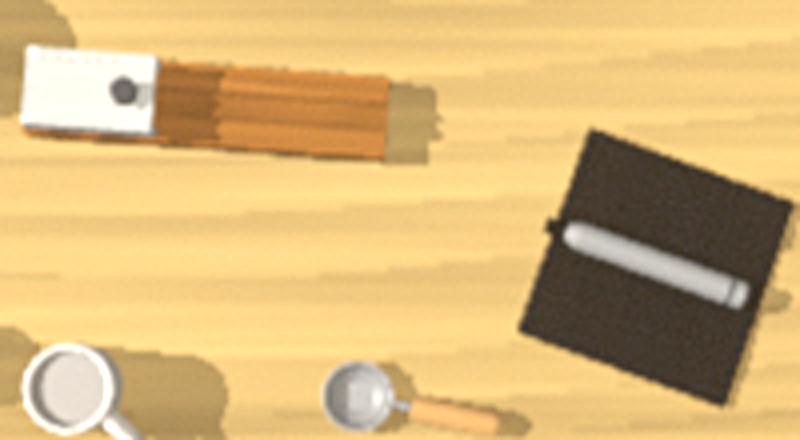

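View pics/c2.png

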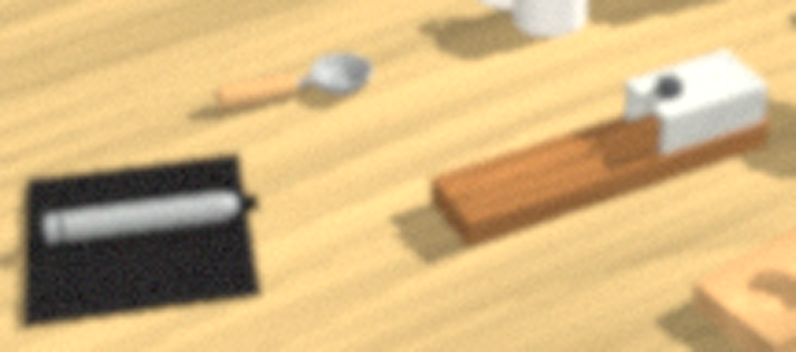

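Top crop: the stick's nose is at about (322,222) px and its tail at (370.5,238.5). The dock's tail corners are at (281.8,184.3) and (281.3,204.8), and the hood cap is at (216,188). The chosen stick is grey, shorter than the other one and on the trivet.

```bash
cat >> h.py <<'E'
def tri(obs):
    A=np.zeros((3,3));b=np.zeros(3)
    for (ct,u,v) in obs:
        c,T=ct; r=T[:3,:3]@[(u-c["cx"])/c["fx"],(v-c["cy"])/c["fy"],1]; r/=np.linalg.norm(r)
        P=np.eye(3)-np.outer(r,r);A+=P;b+=P@T[:3,3]
    return np.linalg.solve(A,b)
E
python3 - <<'E'
from h import *
t=lambda x,y:(185+x/4-.375,165+y/4-.375); s=lambda x,y:(170+x/3.7-.36,180+y/3.7-.36)
C={n:cal(n) for n in("top","scene")}
for n,a,b in [("nose",(550,227),(252,203)),("tail",(743,294),(47,228)),("docktail_near+",(388,78),(470,240)),("hoodmouth_far",(158,133),(628,85)),("hood_mouth_near",(158,57),(660,118)),("knob",(124,91),(668,87)),("dock tail other",(386,160),(435,183))]:
    print(n,tri([(C["top"],*t(*a)),(C["scene"],*s(*b))]).round(4))
for n,a,z in [("nose",(550,227),.019),("tail",(743,294),.019),("dk+",(388,78),.025),("dk-",(386,160),.025),("h1",(25,45),.057),("h2",(158,56),.057),("h3",(155,133),.057),("h4",(20,127),.057),("knob",(124,91),.067)]:
    print(n,ray_z("top",*t(*a),z).round(4))
E
```

```text
nose [ 0.4879 -0.1887  0.0145]
tail [ 0.4393 -0.3263  0.0173]
docktail_near+ [ 0.598  -0.0723  0.0069]
hoodmouth_far [0.5532 0.0928 0.0522]
hood_mouth_near [0.604  0.089  0.0551]
knob [0.58   0.1131 0.0592]
dock tail other [ 0.538  -0.0679  0.0158]
nose [ 0.4878 -0.1876  0.019 ]
tail [ 0.4393 -0.3258  0.019 ]
dk+ [ 0.5953 -0.0713  0.025 ]
dk- [ 0.5358 -0.0697  0.025 ]
h1 [0.6134 0.1836 0.057 ]
h2 [0.6056 0.0906 0.057 ]
h3 [0.5511 0.0922 0.057 ]
h4 [0.5554 0.1861 0.057 ]
knob [0.5791 0.1127 0.067 ]
```

Emit:
{"method": "drive_tool", "body": {
  "moves": [
    [[16,-11,0],[0,0,0],0],
    [[32,-22.5,0],[0,0,0],0],
    [[32,-22.5,0],[0,0,0],0],
    [[32,-22.5,0],[0,0,0],0],
    [[32,-22.5,0],[0,0,0],0],
    [[32,-22.5,0],[0,0,0],0],
    [[32,-22.5,0],[0,0,0],0],
    [[32,-22.5,0],[0,0,0],0],
    [[32,-22.5,0],[0,0,0],0],
    [[32,-22.5,0],[0,0,0],0],
    [[16,-11,0],[0,0,0],0]
  ]
}}

```text
time_s: 1.02
tool_pos: [0.4681, -0.2523, 0.2445]
tool_rot: [-179.9, -0.1, 24.4]
force: [1.2, -0.2, 0.3]
grip_width: 0.0871
grasp_force: 0.0
```

Emit:
{"method": "drive_tool", "body": {
  "moves": [
    [[0,0,0],[0,0,-0.102],0],
    [[0,0,0],[0,0,-0.102],0],
    [[0,0,0],[0,0,-0.102],0],
    [[0,0,0],[0,0,-0.102],0],
    [[0,0,0],[0,0,-0.102],0],
    [[0,0,0],[0,0,-0.102],0],
    [[0,0,0],[0,0,-0.102],0],
    [[0,0,0],[0,0,-0.102],0],
    [[0,0,0],[0,0,0],0],
    [[0,0,0],[0,0,0],0]
  ]
}}

```text
time_s: 1.85
tool_pos: [0.4654, -0.2581, 0.2442]
tool_rot: [-180.0, -0.0, 70.6]
force: [0.5, -0.6, 0.1]
grip_width: 0.087
grasp_force: 0.0
```

Run:
```python
from h import *
o=env.get_obs();print(o["time_s"],o["tool_pos"],o["tool_rot"],o["qpos"],o["force"])
c,T=cal("wrist");np.savez("w2.npz",T=T)
p,d=env.read_camera("wrist");cv2.imwrite("pics/w2.png",cv2.convertScaleAbs(p,alpha=1.6));print(c)
```

```text
1.85 [ 0.46542572 -0.25809881  0.2442441 ] [-1.79969946e+02 -2.18668006e-03  7.06406056e+01] [ 46.57214978   5.14115153 -21.59942613  99.2264409    1.94881136
  76.0295885    5.22061735] [ 0.45728753 -0.57273612  0.08779129]
{'fx': 359.5908348355147, 'fy': 359.5908348355147, 'cx': 278.7839135210357, 'cy': 205.00332277099045, 'T': array([[ 0.94357747, -0.31780044, -0.093083  ,  0.49089416],
       [-0.33115034, -0.9063864 , -0.26230353, -0.18609251],
       [-0.00100899,  0.27832817, -0.96048551,  0.38603249],
       [ 0.        ,  0.        ,  0.        ,  1.        ]])}
```

View pics/w2.png

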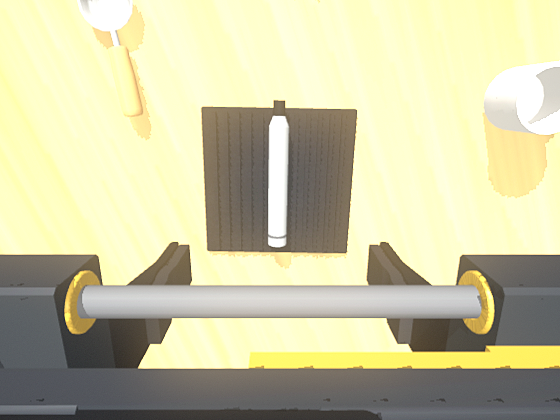

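Wrist view: nose at (279.5,101), tail at (277.5,246). The fingers straddle the stick symmetrically, centred at about x=279.

Run:
```python
from h import *
ct=(env.get_calibration("wrist"),np.load("w2.npz")["T"])
n=ray_z("",279.5,101,.019,ct);t=ray_z("",277.5,246,.027,ct)
print(n,t,np.linalg.norm(n-t),np.degrees(np.arctan2(*(n-t)[1::-1])))
C=cal("top"); 
print(tri([(ct,279.5,101),(C,322.1,221.4)]),tri([(ct,277.5,246),(C,370.4,238.1)]))
m=(n+t)/2;a=np.radians(70.64);x=np.array([np.cos(a),np.sin(a)]);y=np.array([np.sin(a),-np.cos(a)]);d=m[:2]-env.get_obs()["tool_pos"][:2]
print(m,d@x,d@y)
```

```text
[ 0.49114536 -0.1863787   0.019     ] [ 0.43960162 -0.32698309  0.027     ] 0.14996783432898492 69.86772116397506
[ 0.48970748 -0.18735433  0.01234644] [ 0.43963555 -0.32367556  0.03276791]
[ 0.46537349 -0.25668089  0.023     ] 0.00130117938392051 -0.0005601738168838871
```

Emit:
{"method": "drive_tool", "body": {
  "moves": [
    [[-13,-0.5,15],[0,0,0.013],0],
    [[-14,-0.5,25],[0,0,0],0],
    [[0,0,30],[0,0,0],0],
    [[0,0,30],[0,0,0],0],
    [[0,0,30],[0,0,0],0],
    [[0,0,30],[0,0,0],0],
    [[0,0,20],[0,0,0],0],
    [[0,0,10],[0,0,0],0],
    [[0,0,0],[0,0,0],0],
    [[0,0,0],[0,0,0],0]
  ]
}}

```text
time_s: 2.73
tool_pos: [0.456, -0.2834, 0.0549]
tool_rot: [180.0, -0.0, 70.0]
force: [-0.1, -0.9, 1.0]
grip_width: 0.0872
grasp_force: 0.0
```

Emit:
{"method": "drive_tool", "body": {
  "moves": [
    [[0,0,8],[0,0,0],0],
    [[0,0,8],[0,0,0],0],
    [[0,0,3.5],[0,0,0],0],
    [[0,0,0],[0,0,0],0],
    [[0,0,0],[0,0,0],0.7],
    [[0,0,0],[0,0,0],0.7],
    [[0,0,0],[0,0,0],0.72],
    [[0,0,0],[0,0,0],0.75],
    [[0,0,0],[0,0,0],0.8],
    [[0,0,0],[0,0,0],1],
    [[0,0,0],[0,0,0],1],
    [[0,0,0],[0,0,0],1]
  ],
  "newtons": 30
}}

```text
time_s: 3.73
tool_pos: [0.4556, -0.2833, 0.0351]
tool_rot: [180.0, 0.0, 70.1]
force: [0.1, 0.0, -0.8]
grip_width: 0.0414
grasp_force: 0.0
```

Emit:
{"method": "drive_tool", "body": {
  "moves": [
    [[0,0,0],[0,0,0],1],
    [[0,0,0],[0,0,0],1],
    [[0,0,0],[0,0,0],1]
  ]
}}

```text
time_s: 3.98
tool_pos: [0.4556, -0.2833, 0.035]
tool_rot: [180.0, 0.0, 70.1]
force: [0.4, 0.3, 0.2]
grip_width: 0.0217
grasp_force: 0.0
```

Emit:
{"method": "drive_tool", "body": {
  "moves": [
    [[0,0,0],[0,0,0],1],
    [[0,0,0],[0,0,0],1],
    [[0,0,0],[0,0,0],1]
  ]
}}

```text
time_s: 4.23
tool_pos: [0.4551, -0.2831, 0.035]
tool_rot: [-179.9, 0.0, 70.1]
force: [-2.1, 1.1, 3.2]
grip_width: 0.0195
grasp_force: 30.0
```

Emit:
{"method": "drive_tool", "body": {
  "moves": [
    [[0,0,-5],[0,0,0],1],
    [[0,0,-15],[0,0,0],1],
    [[0,0,-30],[0,0,0],1],
    [[0,0,-30],[0,0,0],1],
    [[0,0,-30],[0,0,0],1],
    [[0,0,-20],[0,0,0],1],
    [[0,0,0],[0,0,0],1]
  ]
}}

```text
time_s: 4.82
tool_pos: [0.4588, -0.2848, 0.1705]
tool_rot: [179.4, 0.1, 70.1]
force: [1.3, -0.8, -0.2]
grip_width: 0.019
grasp_force: 30.0
```

Emit:
{"method": "drive_tool", "body": {
  "moves": [
    [[12,1,0],[0,0,0],1],
    [[25,1.5,0],[0,0,0],1],
    [[32,1.5,0],[0,0,0],1],
    [[36,1.5,0],[0,0,0],1],
    [[36,1.5,0],[0,0,0],1],
    [[36,1.5,0],[0,0,0],1],
    [[36,1.5,0],[0,0,0],1],
    [[32,1.5,0],[0,0,0],1],
    [[25,1,0],[0,0,0],1],
    [[17.5,1,0],[0,0,-0.06],1]
  ]
}}

```text
time_s: 5.65
tool_pos: [0.5659, -0.0127, 0.1633]
tool_rot: [-179.8, -0.1, 73.9]
force: [0.6, 0.6, -1.5]
grip_width: 0.0189
grasp_force: 30.0
```

Emit:
{"method": "drive_tool", "body": {
  "moves": [
    [[0,0,0],[0,0,-0.09],1],
    [[0,0,0],[0,0,-0.08],1],
    [[0,0,0],[0,0,-0.042],1],
    [[0,0,0],[0,0,0],1],
    [[0,0,0],[0,0,0],1],
    [[0,0,0],[0,0,0],1]
  ]
}}

```text
time_s: 6.15
tool_pos: [0.5659, -0.0177, 0.1643]
tool_rot: [-179.9, 0.0, 85.6]
force: [-0.0, -0.7, -0.6]
grip_width: 0.0192
grasp_force: 30.0
```

Run:
```python
from h import *
o=env.get_obs();print(o["time_s"],o["tool_pos"],o["tool_rot"],o["qpos"],o["force"],o["grip_width"])
c,T=cal("wrist");np.savez("w3.npz",T=T,p=o["tool_pos"],r=o["tool_rot"])
p,d=env.read_camera("wrist");np.save("w3d.npy",d);cv2.imwrite("pics/w3.png",p)
cv2.imwrite("pics/w3c.png",cv2.convertScaleAbs(cv2.resize(p[0:300,90:470],None,fx=2,fy=2,interpolation=cv2.INTER_CUBIC),alpha=1.3))
```

```text
6.15 [ 0.56594307 -0.01774725  0.16431792] [-1.79933551e+02  1.64478044e-03  8.56141348e+01] [ 28.74368147  14.20604545 -33.86632694 100.14547787   8.45685392
  68.26655794 -11.85039528] [-0.02234142 -0.67538583 -0.59712529] 0.019243198523820632
```

View pics/w3c.png

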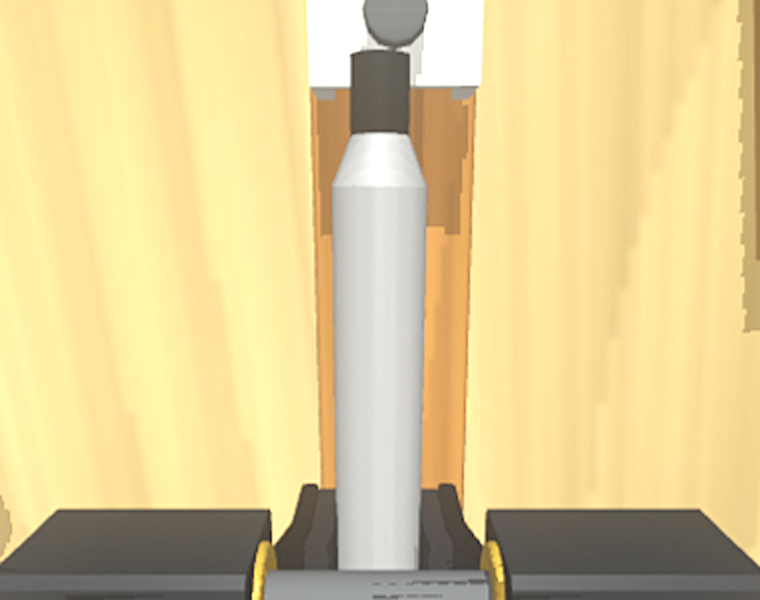

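Wrist crop: the stick's axis is at crop x≈379 (nose tip at row 50). The dock edges are at 312/476 (row 100) and 323/464 (row 480), and the hood's mouth edge is at row 87, centred at about 395. So the dock is parallel to the stick but offset towards tool +y.

Run:
```python
from h import *
f=np.load("w3.npz");T=f["T"];c=env.get_calibration("wrist");ct=(c,T);d=np.load("w3d.npy")
P=lambda x,y:(90+x/2-.25,y/2-.25)
p0=f["p"];a=np.radians(f["r"][2]);X=np.array([np.cos(a),np.sin(a)]);Y=np.array([np.sin(a),-np.cos(a)])
def tl(w): e=w[:2]-p0[:2]; return (e@X*1e3).round(1),(e@Y*1e3).round(1),(w[2]*1e3).round(1)
for n,x,y,z in [("L1",312,110,.025),("R1",476,110,.025),("L2",317.5,300,.025),("R2",470,300,.025),("L3",323,480,.025),("R3",464,480,.025),("hL",309,87,.057),("hR",482,87,.057)]: print(n,tl(ray_z("",*P(x,y),z,ct)))
# stick from depth: highest points per row
for y in range(215,540,45):
    r=int(y/2);w=[]
    for u in range(230,330):
        z=d[r,u]
        if z>0:
            q=(T@[(u-c["cx"])/c["fx"]*z,(r-c["cy"])/c["fy"]*z,z,1])[:3]
            if q[2]>.12:w.append(tl(q))
    w=np.array(w);m=w[abs(w[:,1]-np.median(w[:,1]))<4]
    print(y,len(w),w[:,1].min(),w[:,1].max(),"mid",m.mean(0).round(1))
for y in (60,90,120):
    r=y//2;u=279;z=d[r,u];print("nose",y,z,tl((T@[(u-c["cx"])/c["fx"]*z,(r-c["cy"])/c["fy"]*z,z,1])[:3]))
for x,y in [(350,52),(410,52),(332,187),(427,187)]: print("st",tl(ray_z("",*P(x,y),.164,ct)))
# dock depth heights
for x,y in [(320,200),(465,200),(440,60),(440,120)]:
    u,v=map(int,P(x,y));z=d[v,u];print("dk",x,y,tl((T@[(u-c["cx"])/c["fx"]*z,(v-c["cy"])/c["fy"]*z,z,1])[:3]))
```

```text
L1 (np.float64(108.5), np.float64(-24.2), np.float64(25.0))
R1 (np.float64(108.5), np.float64(35.4), np.float64(25.0))
L2 (np.float64(39.7), np.float64(-23.8), np.float64(25.0))
R2 (np.float64(39.8), np.float64(35.7), np.float64(25.0))
L3 (np.float64(-35.4), np.float64(-23.2), np.float64(25.0))
R3 (np.float64(-35.3), np.float64(35.9), np.float64(25.0))
hL (np.float64(111.7), np.float64(-22.2), np.float64(57.0))
hR (np.float64(111.7), np.float64(33.0), np.float64(57.0))
215 47 -9.4 9.6 mid [7.400e+01 1.000e-01 1.592e+02]
260 46 -9.5 9.8 mid [ 6.510e+01 -1.000e-01  1.594e+02]
305 46 -9.7 9.5 mid [ 5.640e+01 -1.000e-01  1.595e+02]
350 45 -9.4 9.7 mid [4.680e+01 1.000e-01 1.594e+02]
395 44 -9.6 9.4 mid [ 37.5  -0.3 159.7]
440 44 -9.8 9.6 mid [ 2.740e+01 -1.000e-01  1.601e+02]
485 54 -17.6 17.5 mid [ 1.710e+01 -1.000e-01  1.596e+02]
530 92 -18.9 18.9 mid [ 6.100e+00 -1.000e-01  1.596e+02]
nose 60 0.13614123 (np.float64(102.1), np.float64(0.1), np.float64(156.9))
nose 90 0.13825566 (np.float64(97.0), np.float64(0.1), np.float64(156.2))
nose 120 0.14084567 (np.float64(91.7), np.float64(0.1), np.float64(155.1))
st (np.float64(102.3), np.float64(-5.0), np.float64(164.0))
st (np.float64(102.3), np.float64(5.8), np.float64(164.0))
st (np.float64(79.1), np.float64(-8.7), np.float64(164.0))
st (np.float64(79.1), np.float64(9.3), np.float64(164.0))
dk 320 200 (np.float64(77.7), np.float64(-22.5), np.float64(25.0))
dk 465 200 (np.float64(77.7), np.float64(32.1), np.float64(26.6))
dk 440 60 (np.float64(119.7), np.float64(18.8), np.float64(58.4))
dk 440 120 (np.float64(105.6), np.float64(21.8), np.float64(25.6))
```

Emit:
{"method": "drive_tool", "body": {
  "moves": [
    [[-5,3,5],[0,0,-0.005],1],
    [[-5,3,15],[0,0,0],1],
    [[0,0,25],[0,0,0],1],
    [[0,0,25],[0,0,0],1],
    [[0,0,20],[0,0,0],1],
    [[0,0,10],[0,0,0],1],
    [[0,0,2],[0,0,0],1],
    [[0,0,0],[0,0,0],1],
    [[0,0,0],[0,0,0],1],
    [[0,0,0],[0,0,0],1]
  ]
}}

```text
time_s: 7.03
tool_pos: [0.5728, -0.028, 0.0646]
tool_rot: [179.8, 0.0, 85.9]
force: [0.5, -0.8, -0.9]
grip_width: 0.0191
grasp_force: 30.0
```

Run:
```python
from h import *
o=env.get_obs();print(o["time_s"],o["tool_pos"],o["tool_rot"],o["force"],o["wrist_torque"],o["grip_width"])
c,T=cal("wrist");np.savez("w4.npz",T=T,p=o["tool_pos"],r=o["tool_rot"])
p,d=env.read_camera("wrist");np.save("w4d.npy",d);cv2.imwrite("pics/w4.png",p)
cv2.imwrite("pics/w4c.png",cv2.convertScaleAbs(cv2.resize(p[0:300,90:470],None,fx=2,fy=2,interpolation=cv2.INTER_CUBIC),alpha=1.3))
```

```text
7.0333 [ 0.57283953 -0.02803629  0.0645562 ] [1.79842771e+02 1.22136714e-02 8.59322924e+01] [ 0.51098008 -0.79260729 -0.85335988] [-0.00919637 -0.14156765  0.00156248] 0.0190507072505252
```

View pics/w4c.png

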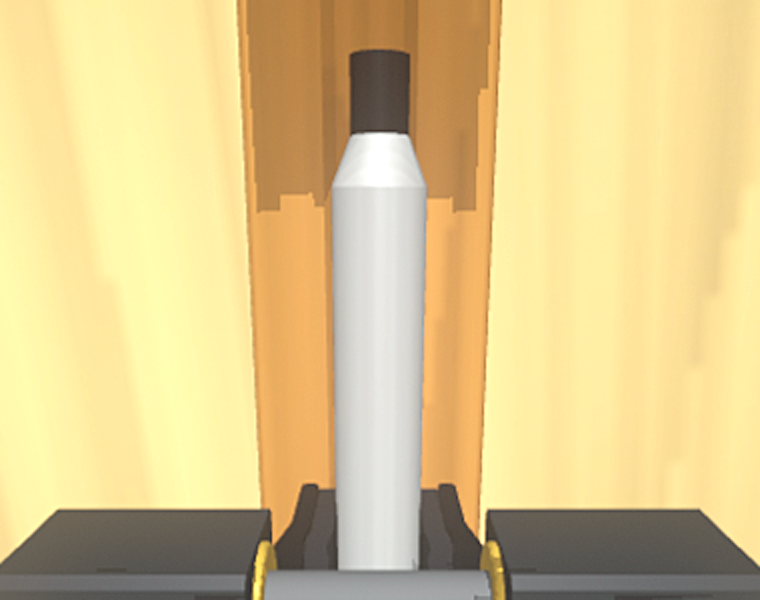

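Run:
```python
from h import *
f=np.load("w4.npz");T=f["T"];c=env.get_calibration("wrist");ct=(c,T);d=np.load("w4d.npy")
p=cv2.imread("pics/w4.png").astype(int)
p0=f["p"];a=np.radians(f["r"][2]);X=np.array([np.cos(a),np.sin(a)]);Y=np.array([np.sin(a),-np.cos(a)])
W=lambda u,v:(T@[(u-c["cx"])/c["fx"]*d[v,u],(v-c["cy"])/c["fy"]*d[v,u],d[v,u],1])[:3]
def tl(w): e=w[:2]-p0[:2]; return np.r_[e@X,e@Y,w[2]]*1e3
for v in range(10,245,20):
    q=np.array([tl(W(u,v)) for u in range(170,390) if d[v,u]>0])
    dk=q[(q[:,2]>18)&(abs(q[:,1])<45)]; st=q[(q[:,2]>46)]
    hi=q[(q[:,2]>27)&(q[:,2]<40)&(abs(q[:,1])<20)]
    print(v,dk[0].round(1),dk[-1].round(1),((dk[0]+dk[-1])/2)[1].round(2),"st",(st[0,1]+st[-1,1])/2 if len(st) else "",st[:,2].max() if len(st) else "", hi[:,1].min() if len(hi) else "",hi[:,1].max() if len(hi) else "")
```

```text
10 [116.  -32.1  24.4] [115.6  27.2  26.7] -2.42 st   -18.584292475584782 18.59519468341527
30 [107.6 -31.9  25.2] [107.6  27.8  25.4] -2.05 st 0.38528578190267604 56.653072528490526 -19.722276610745016 19.34925721115364
50 [ 99.1 -31.9  25.2] [99.1 27.8 25. ] -2.05 st 0.1649161989423602 56.282396908000635 -19.093045482667986 18.118696321301712
70 [ 90.3 -31.9  25.2] [90.3 27.5 26.2] -2.17 st 0.15609157912439864 57.632031656729446 -18.91894215639766 19.852199852428196
90 [ 81.3 -32.   24.3] [81.3 27.6 25.7] -2.24 st 0.2729887498389507 59.61777372093719 -17.782487577630928 19.717266970714164
110 [ 72.  -31.8  25.5] [72.  27.5 25.3] -2.15 st 0.18592530540317487 60.806130576281035 -19.952515156269214 19.043455114622603
130 [ 62.4 -31.9  25. ] [62.6 27.3 26.5] -2.31 st 0.20805825809460643 60.93475727816744 -19.758484193732 18.35239351691078
150 [ 52.7 -31.7  26.3] [52.7 27.2 26.3] -2.21 st -0.012031814702765153 60.95448292011968 -18.5872112830933 19.64497396471763
170 [ 42.5 -31.8  25.3] [42.4 27.9 25. ] -1.97 st -0.006753375656797012 61.20645670561306 -18.89525584591784 18.414777753986375
190 [ 31.8 -31.9  24.7] [31.9 27.8 25.1] -2.07 st -0.04841342147272609 60.65500696101045 -19.172233874767773 18.748824274918285
210 [ 21.3 -31.7  25.7] [21.2 27.6 25.7] -2.06 st -0.288235515082401 61.597453342614685 -16.38808114991811 18.97832995826011
230 [ 10.  -31.8  25.4] [ 9.8 27.6 25. ] -2.07 st 0.006183019326784667 61.158283960919576 -18.704534446616222 18.30300240835491
```

Emit:
{"method": "drive_tool", "body": {
  "moves": [
    [[0,-2.2,3],[0,0,0],1],
    [[0,0,4],[0,0,0],1],
    [[0,0,2],[0,0,0],1],
    [[0,0,0],[0,0,0],1],
    [[0,0,0],[0,0,0],1],
    [[0,0,0],[0,0,0],1]
  ]
}}

```text
time_s: 7.58
tool_pos: [0.5697, -0.028, 0.0541]
tool_rot: [180.0, 0.0, 85.9]
force: [1.7, 0.5, -0.9]
grip_width: 0.0193
grasp_force: 30.0
```

```bash
cat > chk.py <<'E'
from h import *
o=env.get_obs();print(o["time_s"],o["tool_pos"],o["tool_rot"],o["force"],o["wrist_torque"],o["grip_width"])
c,T=cal("wrist");d=env.read_camera("wrist")[1]
p0=o["tool_pos"];a=np.radians(o["tool_rot"][2]);X=np.array([np.cos(a),np.sin(a)]);Y=np.array([np.sin(a),-np.cos(a)])
v,u=np.mgrid[0:420,0:560];P=np.stack([(u-c["cx"])/c["fx"]*d,(v-c["cy"])/c["fy"]*d,d,1+0*d],-1)@T.T
x=((P[...,:2]-p0[:2])@X)*1e3;y=((P[...,:2]-p0[:2])@Y)*1e3;z=P[...,2]*1e3
for v in range(10,245,26):
    k=(d[v]>0)&(abs(y[v])<45);D=k&(z[v]>18)&(z[v]<70);S=D&(abs(y[v])<13)&(z[v]>34)
    s=y[v][D];t=y[v][S]
    print(v,x[v][D].mean().round(1),"dock",s.min().round(1),s.max().round(1),"mid",((s.min()+s.max())/2).round(2),"stick",((t.min()+t.max())/2).round(2) if len(t) else "",z[v][S].max().round(1) if len(t) else "")
E
python3 chk.py
```

```text
7.5833 [ 0.56968404 -0.02795891  0.05408772] [1.79969038e+02 5.01361284e-03 8.59281611e+01] [ 1.66371169  0.5328547  -0.86555651] [-0.13062437 -0.31434609 -0.03325668] 0.01928866218418836
10 113.1 dock -28.4 30.9 mid 1.25 stick  
36 102.5 dock -28.5 31.1 mid 1.32 stick 0.33 46.6
62 92.3 dock -28.7 30.7 mid 1.0 stick 0.12 46.6
88 81.6 dock -28.8 30.9 mid 1.07 stick -0.07 50.0
114 70.8 dock -28.3 31.0 mid 1.35 stick 0.13 50.2
140 59.6 dock -28.4 30.6 mid 1.11 stick -0.13 50.5
166 47.9 dock -28.6 30.8 mid 1.12 stick -0.05 50.3
192 35.8 dock -28.8 30.4 mid 0.82 stick -0.07 50.1
218 23.2 dock -28.9 30.4 mid 0.78 stick -0.02 50.5
244 10.6 dock -28.3 30.7 mid 1.24 stick -0.37 50.5
```

Emit:
{"method": "drive_tool", "body": {
  "moves": [
    [[0,1,0],[0,0,0],1],
    [[0,0,1],[0,0,0],1],
    [[0,0,1],[0,0,0],1],
    [[0,0,0],[0,0,0],1],
    [[0,0,0],[0,0,0],1]
  ]
}}

```text
time_s: 8.05
tool_pos: [0.5709, -0.0279, 0.0532]
tool_rot: [180.0, 0.0, 85.9]
force: [-0.8, -0.3, 6.3]
grip_width: 0.0193
grasp_force: 30.0
```

```bash
python3 chk.py
```

```text
8.05 [ 0.570921   -0.02792125  0.0531729 ] [1.79951139e+02 3.05292733e-02 8.59410559e+01] [-0.83130552 -0.26088324  6.34981674] [-0.09788552  0.25646125  0.00381065] 0.019318840334135022
10 112.8 dock -29.5 29.3 mid -0.11 stick  
36 102.4 dock -29.5 29.4 mid -0.03 stick -0.09 46.3
62 92.2 dock -29.6 29.7 mid 0.03 stick -0.05 46.3
88 81.6 dock -30.0 29.5 mid -0.25 stick -0.07 49.3
114 70.8 dock -29.3 29.5 mid 0.09 stick -0.07 49.3
140 59.7 dock -29.7 29.5 mid -0.09 stick -0.11 49.9
166 48.1 dock -29.7 29.8 mid 0.03 stick -0.06 50.5
192 36.0 dock -30.1 29.1 mid -0.45 stick -0.02 49.4
218 23.4 dock -29.4 29.2 mid -0.12 stick -0.06 50.8
244 10.8 dock -29.7 29.6 mid -0.04 stick -0.34 49.7
```

Emit:
{"method": "drive_tool", "body": {
  "moves": [
    [[0,0,0],[0,0,0],1],
    [[0,0,0],[0,0,0],1],
    [[0,0,0],[0,0,0],0.7],
    [[0,0,0],[0,0,0],0.7],
    [[0,0,0],[0,0,0],0.7],
    [[0,0,0],[0,0,0],0.7],
    [[0,0,0],[0,0,0],0.7]
  ],
  "newtons": 5
}}

```text
time_s: 8.68
tool_pos: [0.5702, -0.0279, 0.0517]
tool_rot: [-180.0, -0.0, 85.9]
force: [1.1, 0.9, -0.1]
grip_width: 0.0258
grasp_force: 0.0
```

```bash
python3 chk.py
```

```text
8.6833 [ 0.57017489 -0.02787436  0.05172788] [-1.79968714e+02 -9.42434936e-04  8.59359232e+01] [ 1.06931742  0.90371911 -0.14019631] [-0.00753784 -0.08083674  0.0478139 ] 0.02575170565595781
10 112.5 dock -28.8 30.3 mid 0.75 stick  
36 102.1 dock -28.8 30.7 mid 0.91 stick 0.66 45.9
62 92.1 dock -29.1 30.1 mid 0.47 stick 0.73 45.8
88 81.5 dock -28.5 30.3 mid 0.89 stick 0.52 49.1
114 70.9 dock -28.8 30.6 mid 0.91 stick 0.76 50.0
140 59.8 dock -28.8 30.0 mid 0.58 stick 0.53 49.9
166 48.3 dock -29.0 30.3 mid 0.66 stick 0.8 50.0
192 36.3 dock -29.2 30.0 mid 0.4 stick 0.54 49.6
218 23.8 dock -28.8 30.1 mid 0.63 stick 0.6 49.4
244 11.2 dock -28.9 30.5 mid 0.84 stick 0.63 49.8
```

Emit:
{"method": "drive_tool", "body": {
  "moves": [
    [[0,0.6,0],[0,0,0],0.7],
    [[0,0,0],[0,0,0],0.7],
    [[0,0,0],[0,0,0],1],
    [[0,0,0],[0,0,0],1],
    [[0,0,0],[0,0,0],1],
    [[0,0,0],[0,0,0],1],
    [[0,0,0],[0,0,0],1],
    [[0,0,0],[0,0,0],1],
    [[0,0,0],[0,0,0],1]
  ],
  "newtons": 8
}}

```text
time_s: 9.48
tool_pos: [0.5709, -0.028, 0.052]
tool_rot: [-180.0, 0.0, 85.9]
force: [0.2, -0.8, -0.5]
grip_width: 0.0195
grasp_force: 8.0
```

Emit:
{"method": "drive_tool", "body": {
  "moves": [
    [[1.5,0,0],[0,0,0],1],
    [[3,0,0],[0,0,0],1],
    [[4,0,0],[0,0,0],1],
    [[4,0,0],[0,0,0],1],
    [[4,0,0],[0,0,0],1],
    [[3,0,0],[0,0,0],1],
    [[1.5,0,0],[0,0,0],1]
  ]
}}

```text
time_s: 10.07
tool_pos: [0.5726, -0.0059, 0.052]
tool_rot: [180.0, -0.0, 86.0]
force: [-0.7, -1.3, 0.4]
grip_width: 0.0196
grasp_force: 8.0
```

Emit:
{"method": "drive_tool", "body": {
  "moves": [
    [[2,0,0],[0,0,0],1],
    [[2,0,0],[0,0,0],1],
    [[2,0,0],[0,0,0],1],
    [[2,0,0],[0,0,0],1],
    [[2,0,0],[0,0,0],1],
    [[2,0,0],[0,0,0],1],
    [[2,0,0],[0,0,0],1]
  ]
}}

```text
time_s: 10.65
tool_pos: [0.5735, 0.0071, 0.052]
tool_rot: [-180.0, 0.0, 85.9]
force: [-1.3, -1.3, -0.4]
grip_width: 0.0198
grasp_force: 8.0
```

Emit:
{"method": "drive_tool", "body": {
  "moves": [
    [[2,0,0],[0,0,0],1],
    [[2,0,0],[0,0,0],1],
    [[2,0,0],[0,0,0],1],
    [[2,0,0],[0,0,0],1],
    [[2,0,0],[0,0,0],1],
    [[2,0,0],[0,0,0],1],
    [[2,0,0],[0,0,0],1]
  ]
}}

```text
time_s: 11.23
tool_pos: [0.5745, 0.0211, 0.0521]
tool_rot: [180.0, 0.0, 85.9]
force: [-1.3, -1.3, 1.3]
grip_width: 0.0193
grasp_force: 8.0
```

Emit:
{"method": "drive_tool", "body": {
  "moves": [
    [[1,0,0],[0,0,0],1],
    [[1,0,0],[0,0,0],1],
    [[1,0,0],[0,0,0],1],
    [[1,0,0],[0,0,0],1],
    [[1,0,0],[0,0,0],1],
    [[1,0,0],[0,0,0],1]
  ]
}}

```text
time_s: 11.73
tool_pos: [0.5749, 0.0269, 0.052]
tool_rot: [-180.0, 0.0, 85.9]
force: [-1.6, -1.3, 1.3]
grip_width: 0.0195
grasp_force: 8.0
```

Emit:
{"method": "drive_tool", "body": {
  "moves": [
    [[1,0,0],[0,0,0],1],
    [[1,0,0],[0,0,0],1],
    [[1,0,0],[0,0,0],1],
    [[1,0,0],[0,0,0],1],
    [[1,0,0],[0,0,0],1],
    [[1,0,0],[0,0,0],1]
  ]
}}

```text
time_s: 12.23
tool_pos: [0.5753, 0.0326, 0.052]
tool_rot: [-180.0, 0.0, 85.9]
force: [-1.4, -2.6, 2.1]
grip_width: 0.0196
grasp_force: 8.0
```

Emit:
{"method": "drive_tool", "body": {
  "moves": [
    [[1,0,0],[0,0,0],1],
    [[1,0,0],[0,0,0],1],
    [[1,0,0],[0,0,0],1],
    [[1,0,0],[0,0,0],1],
    [[1,0,0],[0,0,0],1],
    [[1,0,0],[0,0,0],1]
  ]
}}

```text
time_s: 12.73
tool_pos: [0.5758, 0.0391, 0.052]
tool_rot: [-180.0, 0.0, 85.9]
force: [-1.1, -2.9, 0.7]
grip_width: 0.0197
grasp_force: 8.0
```

Emit:
{"method": "drive_tool", "body": {
  "moves": [
    [[1,0,0],[0,0,0],1],
    [[1,0,0],[0,0,0],1],
    [[1,0,0],[0,0,0],1],
    [[1,0,0],[0,0,0],1]
  ]
}}

```text
time_s: 13.07
tool_pos: [0.5761, 0.043, 0.052]
tool_rot: [180.0, 0.0, 85.9]
force: [-1.9, -3.4, 1.4]
grip_width: 0.0197
grasp_force: 8.0
```

Emit:
{"method": "drive_tool", "body": {
  "moves": [
    [[1,0,0],[0,0,0],1],
    [[1,0,0],[0,0,0],1],
    [[1,0,0],[0,0,0],1],
    [[1,0,0],[0,0,0],1]
  ]
}}

```text
time_s: 13.4
tool_pos: [0.5763, 0.0469, 0.052]
tool_rot: [-180.0, 0.0, 85.9]
force: [-1.0, -3.2, 0.5]
grip_width: 0.0191
grasp_force: 8.0
```

Emit:
{"method": "drive_tool", "body": {
  "moves": [
    [[1,0,0],[0,0,0],1],
    [[1,0,0],[0,0,0],1],
    [[1,0,0],[0,0,0],1],
    [[1,0,0],[0,0,0],1]
  ]
}}

```text
time_s: 13.73
tool_pos: [0.5766, 0.051, 0.052]
tool_rot: [180.0, 0.0, 85.9]
force: [-0.9, -2.6, 0.7]
grip_width: 0.0199
grasp_force: 8.0
```

```bash
cat > im.py <<'E'
import sys
from h import *
o=env.get_obs();print(o["tool_pos"],o["force"],o["wrist_torque"])
p,d=env.read_camera("wrist");cv2.imwrite(f"pics/{sys.argv[1]}.png",cv2.convertScaleAbs(p,alpha=1.3))
E
python3 im.py w5
```

```text
[0.57663497 0.05096405 0.05202723] [-0.87188443 -2.59386778  0.71938766] [-0.695119    0.14154769 -0.00170074]
```

View pics/w5.png

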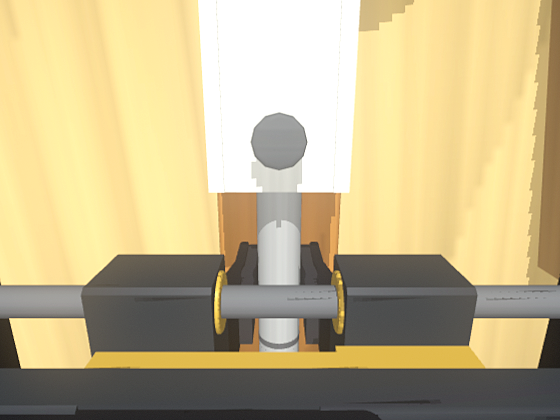

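The picture shows the barrel inside the hood (mouth edge at row 192) and the stick's tail ring at (279,343). I'll compare that ring row with the earlier picture to check for slip.

Run:
```python
import cv2
for f in("w3","w4","w5"):
    p=cv2.imread(f"pics/{f}.png",0); print(f,[int(x) for x in p[320:356,279]])
```

```text
w3 [172, 171, 171, 171, 171, 170, 171, 170, 170, 171, 170, 170, 170, 170, 170, 170, 170, 170, 170, 170, 174, 160, 119, 99, 102, 102, 96, 133, 168, 172, 170, 167, 153, 145, 146, 146]
w4 [176, 174, 174, 174, 174, 174, 174, 173, 174, 174, 173, 173, 174, 174, 174, 174, 174, 174, 173, 174, 178, 163, 122, 101, 105, 105, 99, 137, 172, 176, 175, 170, 158, 149, 150, 151]
w5 [220, 218, 219, 219, 219, 218, 219, 218, 220, 218, 218, 217, 218, 219, 217, 217, 217, 219, 217, 217, 217, 219, 225, 197, 135, 128, 129, 127, 135, 196, 226, 214, 196, 185, 187, 189]
```

Emit:
{"method": "drive_tool", "body": {
  "moves": [
    [[1,0,0],[0,0,0],1],
    [[1,0,0],[0,0,0],1],
    [[1,0,0],[0,0,0],1],
    [[1,0,0],[0,0,0],1]
  ]
}}

```text
time_s: 14.12
tool_pos: [0.5769, 0.0549, 0.052]
tool_rot: [180.0, 0.0, 85.9]
force: [-1.6, -2.7, 1.3]
grip_width: 0.0196
grasp_force: 8.0
```

Emit:
{"method": "drive_tool", "body": {
  "moves": [
    [[1,0,0],[0,0,0],1],
    [[1,0,0],[0,0,0],1],
    [[1,0,0],[0,0,0],1],
    [[1,0,0],[0,0,0],1]
  ]
}}

```text
time_s: 14.45
tool_pos: [0.577, 0.0568, 0.052]
tool_rot: [-180.0, 0.2, 85.9]
force: [-2.5, -7.1, 2.7]
grip_width: 0.0195
grasp_force: 8.0
```

```bash
cat > ring.py <<'E'
from h import *
o=env.get_obs();print(o["tool_pos"],o["force"],o["wrist_torque"])
p=env.read_camera("wrist")[0].mean(2).astype(int)[320:370,277:282].mean(1);print(p.astype(int).tolist())
E
python3 ring.py
```

```text
[0.57704936 0.05682697 0.05200425] [-2.5464671  -7.14599539  2.72477454] [-1.80479421  0.26904116  0.09534055]
[166, 165, 165, 164, 165, 165, 165, 165, 165, 164, 164, 165, 165, 165, 164, 164, 164, 164, 164, 164, 164, 165, 169, 147, 99, 96, 98, 95, 97, 145, 171, 160, 137, 123, 125, 126, 125, 125, 125, 125, 125, 125, 125, 125, 125, 125, 127, 123, 93, 51]
```

Emit:
{"method": "drive_tool", "body": {
  "moves": [
    [[1,0,0],[0,0,0],1],
    [[0,0,0],[0,0,0],1],
    [[0,0,0],[0,0,0],1]
  ]
}}

```text
time_s: 14.75
tool_pos: [0.5771, 0.0568, 0.052]
tool_rot: [-180.0, 0.2, 85.8]
force: [-1.6, -7.5, 1.9]
grip_width: 0.02
grasp_force: 8.0
```

```bash
python3 ring.py
```

```text
[0.57705109 0.05682936 0.05197447] [-1.56571179 -7.47830278  1.86765047] [-1.77018972  0.38383565  0.0591044 ]
[166, 165, 165, 165, 165, 165, 164, 165, 164, 165, 165, 165, 165, 164, 165, 164, 164, 164, 164, 165, 164, 165, 169, 147, 99, 95, 97, 95, 99, 147, 171, 160, 137, 123, 125, 125, 126, 125, 125, 125, 125, 125, 125, 125, 125, 125, 127, 123, 93, 51]
```

Emit:
{"method": "drive_tool", "body": {
  "moves": [
    [[0,0,0],[0,0,0],0.6],
    [[0,0,0],[0,0,0],0.5],
    [[0,0,0],[0,0,0],0.5],
    [[0,0,0],[0,0,0],0.5],
    [[0,0,0],[0,0,0],0.5],
    [[0,0,0],[0,0,0],0.5]
  ]
}}

```text
time_s: 15.3
tool_pos: [0.5773, 0.0604, 0.052]
tool_rot: [180.0, -0.0, 86.0]
force: [0.4, -0.0, 0.0]
grip_width: 0.043
grasp_force: 0.0
```

```bash
python3 ring.py;python3 chk.py
```

```text
[0.57726836 0.06041073 0.05203524] [ 0.39565717 -0.01880628  0.03818877] [ 0.04933622 -0.06577214 -0.04066731]
[162, 160, 160, 160, 160, 160, 160, 160, 160, 160, 160, 160, 160, 160, 160, 160, 160, 159, 160, 160, 160, 159, 159, 159, 159, 159, 159, 160, 161, 160, 127, 95, 119, 124, 122, 123, 122, 122, 122, 122, 122, 122, 121, 121, 122, 121, 123, 119, 90, 51]
15.35 [0.57726993 0.06022188 0.05201004] [ 1.79995904e+02 -1.70208363e-02  8.59559361e+01] [ 0.93911921  0.78872418 -0.39448511] [-0.0268924  -0.09824041  0.00174338] 0.042794044417391416
10 105.8 dock -26.7 27.2 mid 0.23 stick 0.13 60.9
36 97.7 dock -26.7 26.8 mid 0.0 stick -0.11 60.7
62 89.4 dock -26.8 27.0 mid 0.1 stick -0.13 60.5
88 80.8 dock -26.9 26.8 mid -0.05 stick 0.12 60.1
114 71.8 dock -27.3 26.5 mid -0.37 stick 0.16 60.3
140 62.5 dock -26.9 26.8 mid -0.06 stick -0.07 64.8
166 53.3 dock -27.0 26.7 mid -0.15 stick -0.13 70.0
192 43.0 dock -26.7 26.5 mid -0.11 stick -0.08 69.5
218 23.8 dock -30.0 29.3 mid -0.4 stick -0.05 49.6
244 10.9 dock -30.2 30.2 mid 0.01 stick -0.35 50.0
```

Emit:
{"method": "drive_tool", "body": {
  "moves": [
    [[0,0,-5],[0,0,0],0.5],
    [[0,0,-15],[0,0,0],0.5],
    [[0,0,-30],[0,0,0],0.5],
    [[0,0,-30],[0,0,0],0.5],
    [[0,0,-30],[0,0,0],0.5],
    [[-30,0,-20],[0,0,0],0.5],
    [[-30,0,0],[0,0,0],0.5],
    [[-30,0,0],[0,0,0],0.5],
    [[-30,0,0],[0,0,0],0.5],
    [[0,0,0],[0,0,0],0.5],
    [[0,0,0],[0,0,0],0.5]
  ]
}}

```text
time_s: 16.32
tool_pos: [0.5685, -0.0625, 0.1823]
tool_rot: [180.0, 0.0, 85.7]
force: [0.0, 0.3, -0.3]
grip_width: 0.0436
grasp_force: 0.0
```

```bash
python3 im.py w6
```

```text
[ 0.56853356 -0.06245     0.18227526] [ 0.04378641  0.2645922  -0.34241536] [ 0.04731352 -0.08161202  0.00565847]
```

View pics/w6.png

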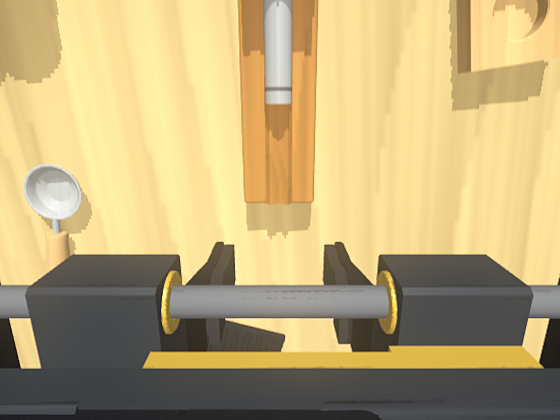

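The stick lies straight in the groove, with its tail face at (278,103) and the dock's end at row 202. The gripper is clear of everything, so I'm handing the job in.

```bash
python3 -c "
from cell import env
print(env.sign_off())"
```

```text
the job is handed in; nothing more can be done
None
```

The thermometer stick is in the groove, pushed nose first into the hood until it stopped firmly at about 7.5 N, roughly 67 mm behind the mouth. It was then released and the job handed in at about 16 s; the judge's verdict was not shown.

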